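# Shim the rocking lab balance

## Task

The lab balance on the tiled bench rocks because one of its feet, the back left one as seen from its display side, is worn short. With the fingertips push the wooden wedge over the bench, thin end first, from the balance's left side under that short foot until the foot stands on the wedge's flat part, just ahead of its raised heel, and the balance stands level and no longer rocks. Only push: do not pick up or tip the wedge or the balance, leave the balance where it stands and do not disturb the things around it, and take the hand away at the end.

Things in the scene. Friction and masses are not known exactly. Their poses are not given: they have to be found in the camera images.
- balance: loose white electronic balance, 2.4 kg +-20 %. Case 230 mm (its x) by 200 mm (its y); level, its underside is 22, its top 62 and its steel pan 70 mm above the bench. Origin: middle of the case at bench level; z up when level. Display and keys at its -x end, towards the robot; +y is its left side. Black rubber feet at x = +-92, y = +-82 mm, 22 mm tall, but the one at +92, +82 is 10 mm short
- short_foot (a point): lowest point of the short foot, a dome of 12 mm radius, at 92, 82, 10 mm in the balance's frame, 18 mm inside the case's left (+y) face. It touches the bench at the start: the balance leans 0.09 rad onto it, the opposite corner up. It carries only 2 to 5 N: a push of 3 to 10 N drives the wedge under it; the other feet keep the balance from sliding
- wedge: loose plain wooden wedge, 100 mm long (its x), 60 mm wide (its y), 0.12 kg, left (+y) of the balance, thin end roughly towards it. Origin: centre of its underside, z up. Thin end (1 mm) at x = +50; it rises to 9.5 mm at x = 0 and is flat from there to x = -32 mm, where the raised heel begins. With the flat under the short foot the balance is level. It slides with about 1 N
- heel (a point): centre of the back face of the wedge's raised heel, the face to push: at x = -50, y = 0, z = 15 mm in the wedge's frame. The heel is 18 mm thick (wedge x = -32 to -50 mm), 60 mm wide and 30 mm tall. Pushed in square to the balance's left face until the heel meets the case, the wedge has the short foot in the middle of its flat (wedge x about -14 mm)
- beaker: small glass beaker, 52 mm across, 68 mm tall, beyond the balance (+x). Origin: centre of its underside. Leave it alone
- mortar: white ceramic mortar bowl, 68 mm across, 45 mm tall, beyond the balance. Origin: centre of its underside. Leave it alone
- dish: flat round clear culture dish, 62 mm across, 16 mm tall, on the robot's side of the wedge. Origin: centre of its underside. Leave it alone
- spatula: flat lab spatula with black handle, 190 mm long, lying on the bench beyond the wedge's thick end. Leave it alone
- reagent_jar: amber jar, 64 mm across, 100 mm tall, right of the balance (-y). Origin: centre of its underside. Leave it alone
Not all that is in view belongs to the job. Of the things that look like the wedge, take the one that is nearest to the robot's base at the start.

How it is judged:
By the outcome, as a careful person would: the job done as asked, in the order asked, and still so for the second after the job is handed in, with the robot touching nothing.
It also fails if it takes over 51 s, if anything falls off the work surface, if the arm or the gripper's body presses on something with over 40 N, if the wrist force passes 120 N, or if a joint passes its speed limit or range.

## Robot

A 6-joint arm with a two-finger parallel gripper is mounted at the origin on the work surface. World frame = base frame: x ahead of the robot, y to its left, z up, the work surface at z = 0. Lengths are in m, angles in rad, forces in N, time in s.
With the tool pointing down it reaches from about 0.275 to 0.975 m from the base axis. Payload 8.4 kg.
Tool frame: the origin (TCP) lies midway between the tips of the shut fingers; the grasp point (between the pads) lies 19 mm behind it (grip_depth is the distance from the TCP to the grasp point, in m); z points along the fingers, y is the line along which they close (so a half turn about z gives the same grasp; the last joint's range is limited). The gripper opens to 92 mm and grips with 3 to 60 N. Pads are 20 mm wide; open, the fingers measure 128 mm over their backs; the gripper's body (75 mm by 189 mm) begins 69 mm behind the grasp point.
Start: joints at [1.235, 0.353, 1.633, -0, 1.155, -0.002], TCP at [0.205, 0.591, 0.215] pointing down, gripper open.
Joint ranges: [-2.63, 2.63], [-0.92, 2.1], [0.06, 2.66], [-1.3, 4.44], [0, 2.69], [-3.02, 3.02]. Speed limits (rad/s): [2.22, 2.22, 2.79, 3.14, 3.14, 3.14].

## Interface

Orientations are given as a unit quaternion [w, x, y, z].
In Python, from rig import * gives the robot as it stands.
- The arm moves only by the shell command python3 -m inch 'ROWS' [OPENING] [FORCE]. ROWS is a JSON object of lists of equal length, an entry for each row: "xyz": the shift along the tool's x, y, z in mm, a list of three; "rot": the turn, a rotation vector about the tool's x, y, z in rad, a list of three. In form: {"xyz": [[tx, ty, tz], ...], "rot": [[ax, ay, az], ...]}. A call has 1 to 20 rows; each row is the pose to reach, as a shift and turn from the pose commanded when the call began, along the tool's axes at that moment; what a row does not reach only later rows make up. A row lasts 1/8 s, in which the tool goes at most 62.5 mm and 10.7 degrees, less where a joint would pass 70% of its speed; a pose out of reach is approached as far as the arm can. A call with a gripper value outside its range is refused whole. OPENING is the finger opening in mm, from 0 to 91.9, set as the call begins (- or left out, the last holds). The fingers move at their own pace and stop on an object; FORCE is the grip in N (left out, the last holds). Time passes only in rows, so rows that repeat a pose let the fingers close. It gives the time, the measured TCP pose, the force, the opening and the grip force at its end, in the units of the state.
- state(): the state, without advancing time (a new reading comes with each control period).
- get_image(name): name is "scene" or "top"; returns the picture (480x640x3 uint8, red, green, blue); there is no depth.
- get_calibration(name): a dict with "fov_y" (degrees; the focal length in pixels is half the picture's height over the tangent of half this angle, whatever the lens; pixels are square), "cx", "cy" (the principal point, pixels), "k1" (the pictures are not rectified: a ray, as slopes to the right and down, at radius r is drawn at 1 + k1 r^2 times it, then the intrinsics apply), "camera_from_world" (4x4, takes a point from world to camera coordinates). Camera axes: x right, y down, z forward; pixel columns grow to the right and rows downward; lengths in m; the calibration is good to about 2 mm. A picture is of the moment at which its call begins. get_calibration takes no time and is no camera call.
- job_done(): hands the job in; it is judged then, once.
The state is a dict: "time": time; "joint_pos": joint angles; "joint_velocities": joint speeds; "joint_torque": joint torques, N m; "eef_pos": TCP position; "ee_rot": TCP orientation; "wrist_force": force on the tool from outside, world axes, zero at the start; "torque": the same for the moment, N m; "grip_width": finger opening in m; "finger_force": force on a finger pad.
Only numpy, scipy, OpenCV 4.12 (cv2) and the standard library are available. Lean on these libraries where they do the work, as an engineer would, in place of code of your own. Each camera call takes 0.05 s, during which the arm holds its last target. There are 200 camera calls.

## Working session

There is one attempt and no reset: what is moved stays moved. The work goes in short steps, Python scripts to look and compute and a shell command to move; the robot and the scene stay as the last step left them, time stands still between calls to the robot, and variables do not carry over. Pictures are saved under pics/ and viewed, at most 10 in all, crops included, and the job is handed in when it is done.

```bash
mkdir -p pics
cat > h.py <<'E'
from rig import *
import numpy as np, cv2
def K(n):
    c=get_calibration(n); f=240/np.tan(np.radians(c["fov_y"])/2)
    return c,f,np.array(c["camera_from_world"])
def ray(n,u,v):
    c,f,T=K(n); x=(u-c["cx"])/f; y=(v-c["cy"])/f
    a,b=x,y
    for _ in range(20):
        s=1+c["k1"]*(a*a+b*b); a,b=x/s,y/s
    R=T[:3,:3]; return -R.T@T[:3,3], R.T@np.array([a,b,1])
def onz(n,u,v,z=0):
    o,d=ray(n,u,v); return o+d*(z-o[2])/d[2]
def proj(n,p):
    c,f,T=K(n); q=T[:3,:3]@np.array(p)+T[:3,3]; a,b=q[:2]/q[2]; s=1+c["k1"]*(a*a+b*b)
    return c["cx"]+f*a*s, c["cy"]+f*b*s
def save(n,fn):
    im=get_image(n)[:,:,::-1].copy(); cv2.imwrite("pics/"+fn,im); return im
E
python3 - <<'E'
from h import *
for n in("top","scene"):
    save(n,n+"0.png"); c,f,T=K(n); print(n,c["cx"],c["cy"],c["k1"],f,-T[:3,:3].T@T[:3,3])
s=state(); print(s["eef_pos"],s["ee_rot"],s["time"],s["wrist_force"])
E
```

```text
top 323.77530656659735 238.77114044230171 -0.0019655108857217227 433.2680327163562 [ 0.49895742 -0.04147049  1.07930183]
scene 318.59976970344377 242.70322898489172 -0.08110951112194591 510.12396811960616 [1.25583056 0.7833998  0.73599407]
[0.20463903 0.59007949 0.21392504] [-1.06790945e-04  1.66140651e-01  9.86101866e-01 -6.18006116e-04] 0.1 [ 0.24940439 -0.40815249 -0.2505327 ]
```

View pics/top0.png

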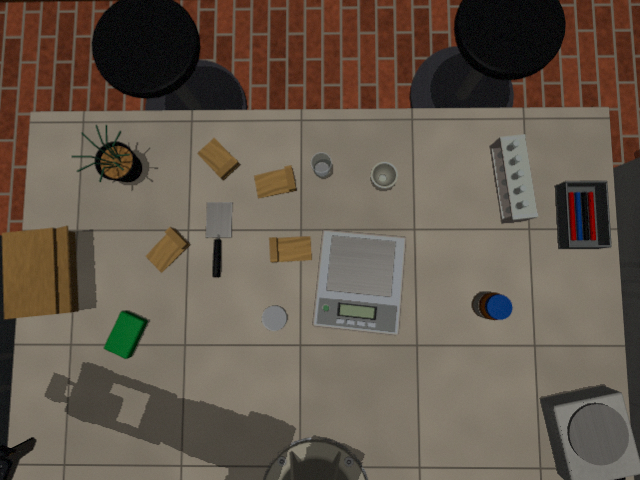

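View pics/scene0.png

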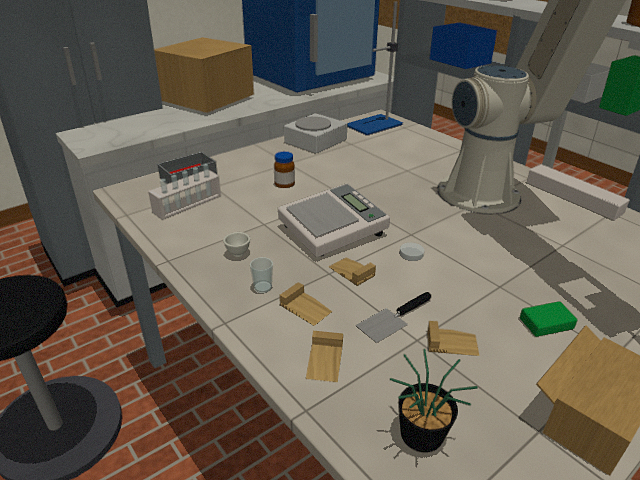

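The wedge to use is the one at about (291,249) in the top view, next to the balance's upper-left corner at about (323,232). The dish is at (274,318) and the spatula at (218,240). I'll zoom in on these.

Run:
```python
from h import *
im=cv2.imread("pics/top0.png"); cv2.imwrite("pics/c1.png",cv2.resize(im[215:345,195:415],(792,468),interpolation=cv2.INTER_CUBIC))
im=cv2.imread("pics/scene0.png"); cv2.imwrite("pics/c2.png",cv2.resize(im[175:295,260:440],(792,528),interpolation=cv2.INTER_CUBIC))
```

```text
(no output)
```

View pics/c1.png

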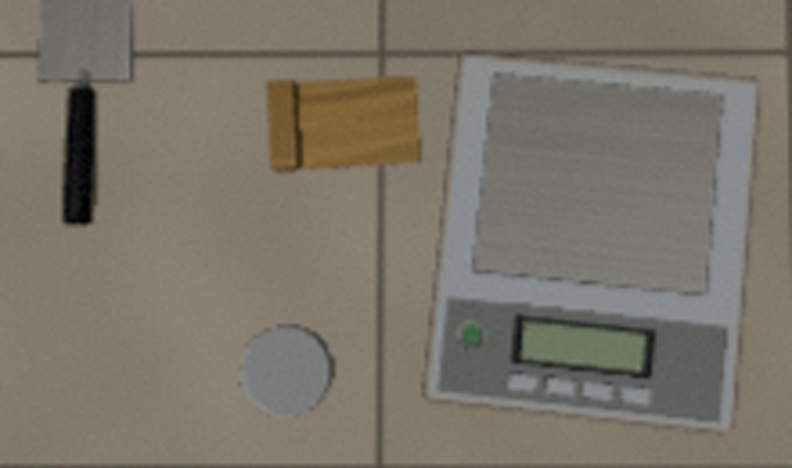

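View pics/c2.png

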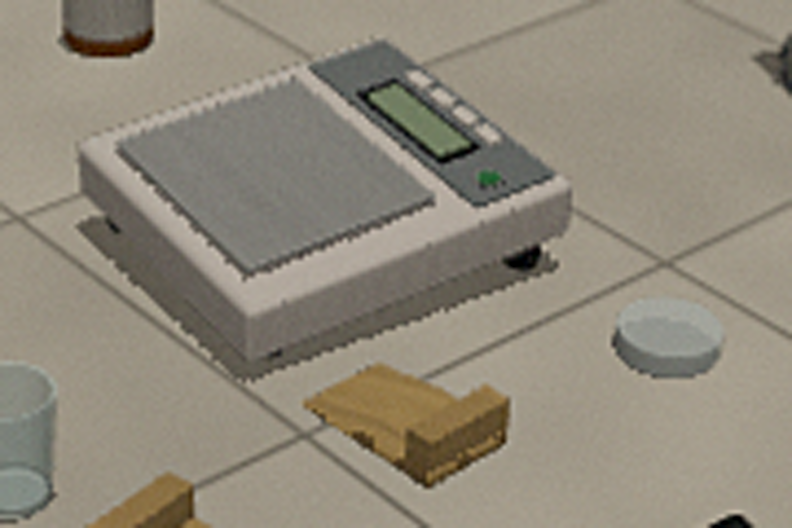

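Top crop: the wedge's heel is on the left at crop x 267–300 and its thin end is on the right at about (418,120). The balance's top corners are at (460,56), (758,80), (728,430) and (427,397). The scene crop shows the short foot near crop (270,352) and the wedge's heel corner at (430,487).

```bash
cat >> h.py <<'E'
from scipy.optimize import least_squares
from scipy.spatial.transform import Rotation as Ro
def fit(pts,x0,tilt=0):
    ax=np.array([-92,82,0])/123.24 ; Rt=Ro.from_rotvec(ax*tilt).as_matrix()
    def f(x):
        Rz=Ro.from_euler('z',x[2]).as_matrix(); e=[]
        for n,u,v,p in pts:
            P=Rz@(Rt@np.array(p))/1000+np.array([x[0],x[1],0]); e+=list(np.array(proj(n,P))-[u,v])
        return np.array(e)
    r=least_squares(f,x0,loss='soft_l1'); return r.x,f(r.x).reshape(-1,2).round(1)
E
python3 - <<'E'
from h import *
T=lambda a,b,p:("top",195+a/3.6,215+b/3.6,p)
S=lambda a,b,p:("scene",260+a/4.4,175+b/4.4,p)
print((Ro.from_rotvec(np.array([-92,82,0])/123.24*.09).apply([92,82,10])),"foot check")
b=[T(460,56,(115,100,62)),T(758,80,(115,-100,62)),T(728,430,(-115,-100,62)),T(427,397,(-115,100,62)),
 S(247,318,(115,100,62)),S(572,183,(-115,100,62)),S(80,148,(115,-100,62)),S(383,40,(-115,-100,62))]
w=[T(416,77,(50,30,1)),T(421,161,(50,-30,1)),T(267,82,(-50,30,30)),T(272,171,(-50,-30,30)),T(295,80,(-32,30,30)),T(300,168,(-32,-30,30)),
 S(303,403,(50,30,0)),S(378,363,(50,-30,1)),S(430,487,(-50,30,0)),S(510,397,(-50,-30,30)),S(407,432,(-32,30,30))]
for tl in (.09,):
  for sel in (b[:4],b):
    x,e=fit(sel,[.5,-.1,0],tl); print(x,e.tolist())
for sel in (w[:6],w):
    xw,e=fit(sel,[.5,.05,-1.57]); print(xw,e.tolist())
Rz=Ro.from_euler('z',x[2]).as_matrix(); R2=Rz.T
print("wedge in balance",(R2@(np.array([xw[0]-x[0],xw[1]-x[1],0])))*1e3,xw[2]-x[2])
foot=Rz@Ro.from_rotvec(np.array([-92,82,0])/123.24*.09).apply([92,82,10])/1e3+[x[0],x[1],0]; print("foot",foot)
for u,v,z in((274,318,16),(217,258,8),(218,205,0)): print(onz("top",u,v,z))
E
```

```text
[92.2683348  82.30105856 -1.04410404] foot check
[ 0.49748812 -0.1081781  -0.10398212] [[-0.7, -1.8], [0.8, -0.8], [1.4, 1.3], [-2.1, 0.7]]
[ 0.49777806 -0.10684101 -0.10371082] [[-1.2, -1.9], [0.2, -1.0], [0.8, 1.2], [-2.6, 0.6], [-0.2, -0.5], [0.9, 0.0], [-2.0, -1.7], [-0.0, -1.9]]
[ 0.57998173  0.06028754 -1.50196589] [[0.1, -0.3], [0.3, 0.3], [0.1, 0.0], [0.1, -0.2], [-0.4, 0.0], [-0.3, 0.1]]
[ 0.5792678   0.06138105 -1.503235  ] [[-0.3, 0.0], [-0.1, 0.6], [-0.4, 0.3], [-0.4, 0.1], [-0.8, 0.3], [-0.8, 0.4], [-1.2, 0.0], [-0.7, -0.6], [-0.7, 0.1], [-0.4, -0.0], [-0.4, -1.3]]
wedge in balance [ 63.63669477 175.75440622   0.        ] -1.3995241820976985
foot [ 0.59807084 -0.03453425 -0.0010441 ]
[ 1.7182037  -2.03247218 16.        ]
[ 0.11399164 -1.89306252  8.        ]
[0.69348664 0.24794828 0.        ]
```

```bash
cat >> h.py <<'E'
def delta(x,y,z,ya):
    "shift in tool axes (mm) and turn about tool z for tool y axis at world angle ya (mod pi)"
    s=state(); q=s["ee_rot"]; R=Ro.from_quat([q[1],q[2],q[3],q[0]]).as_matrix()
    d=R.T@(np.array([x,y,z])-s["eef_pos"])*1e3; c=np.arctan2(R[1,1],R[0,1]); a=-((ya-c+np.pi/2)%np.pi-np.pi/2)
    print("t",s["time"],"tcp",np.round(s["eef_pos"],4),"tooly",round(c,3),"tiltz",np.round(R[:,2],4),"j6",s["joint_pos"][5],"F",np.round(s["wrist_force"],2)); print("shift",d.round(1),"turn",round(a,3))
E
python3 - <<'E'
from h import *
delta(.514,.066,.06,1.638)
delta(.514,.066,.004,1.638)
for u,v,z in((274,318,.016),(217,240,.008)): print(onz("top",u,v,z))
E
```

```text
t 0.1 tcp [0.2046 0.5901 0.2139] tooly 1.237 tiltz [-4.0e-04 -1.2e-03 -1.0e+00] j6 -0.0023950813509278986 F [ 0.25 -0.41 -0.25]
shift [-464.  -393.6  154.4] turn -0.401
t 0.1 tcp [0.2046 0.5901 0.2139] tooly 1.237 tiltz [-4.0e-04 -1.2e-03 -1.0e+00] j6 -0.0023950813509278986 F [ 0.25 -0.41 -0.25]
shift [-464.  -393.5  210.4] turn -0.401
[0.41206961 0.10041534 0.016     ]
[0.60352345 0.24622083 0.008     ]
```

```bash
python3 -m inch '{"xyz":[[-20,-16,5],[-50,-42,15],[-90,-76,30],[-135,-114,45],[-180,-152,60],[-225,-190,70],[-270,-228,80],[-315,-266,90],[-360,-304,95],[-400,-338,100],[-435,-368,100],[-455,-385,100],[-464,-393,105],[-464,-393,120],[-464,-393,140],[-464,-393,165],[-464,-393,185],[-464,-393,185],[-464,-393,185]],"rot":[[0,0,0],[0,0,-0.03],[0,0,-0.06],[0,0,-0.1],[0,0,-0.14],[0,0,-0.18],[0,0,-0.22],[0,0,-0.26],[0,0,-0.3],[0,0,-0.34],[0,0,-0.37],[0,0,-0.4],[0,0,-0.4],[0,0,-0.4],[0,0,-0.4],[0,0,-0.4],[0,0,-0.4],[0,0,-0.4],[0,0,-0.4]]}' 30; python3 -c "
from h import *
delta(.514,.066,.004,1.638);delta(.569,.075,.004,1.466)"
```

```text
time: 2.48
eef_pos: [0.5141, 0.0678, 0.0296]
ee_rot: [-0.0, -0.033, 0.999, 0.0]
wrist_force: [-0.3, -0.4, -0.6]
grip_width: 0.0299
finger_force: 0.0
t 2.475 tcp [0.5141 0.0678 0.0296] tooly 1.638 tiltz [-4.e-04  0.e+00 -1.e+00] j6 -1.5095213861314836 F [-0.33 -0.38 -0.55]
shift [ 0.2 -1.8 25.6] turn -0.0
t 2.475 tcp [0.5141 0.0678 0.0296] tooly 1.638 tiltz [-4.e-04  0.e+00 -1.e+00] j6 -1.5095213861314836 F [-0.33 -0.38 -0.55]
shift [-55.3   3.5  25.6] turn 0.172
```

```bash
python3 -m inch '{"xyz":[[0,-2,8],[0,-2,18],[0,-2,24],[0,-2,25],[0,-2,25],[-8,-2,25],[-16,-1,25],[-20,-1,25],[-24,-1,25],[-28,0,25],[-32,0,25],[-36,1,25],[-40,1,25],[-44,2,25],[-48,2,25],[-52,3,25],[-55,3,25],[-55,3,25],[-40,3,25],[-30,3,25]],"rot":[[0,0,0],[0,0,0],[0,0,0],[0,0,0],[0,0,0],[0,0,0],[0,0,0],[0,0,0],[0,0,0.02],[0,0,0.04],[0,0,0.06],[0,0,0.08],[0,0,0.1],[0,0,0.12],[0,0,0.14],[0,0,0.16],[0,0,0.172],[0,0,0.172],[0,0,0.172],[0,0,0.172]]}'
python3 -m inch '{"xyz":[[0,0,-20],[20,0,-60],[60,0,-100],[80,-20,-110],[80,-20,-110]],"rot":[[0,0,0],[0,0,0],[0,0,0],[0,0,0],[0,0,0]]}'; python3 -c "
from h import *
im=save('top','top1.png'); cv2.imwrite('pics/c3.png',cv2.resize(im[215:345,195:415],(792,468),interpolation=cv2.INTER_CUBIC))
im=save('scene','scene1.png'); cv2.imwrite('pics/c4.png',cv2.resize(im[175:295,260:440],(792,528),interpolation=cv2.INTER_CUBIC))"
```

```text
time: 4.97
eef_pos: [0.5424, 0.072, 0.0044]
ee_rot: [-0.001, 0.053, 0.999, -0.0]
wrist_force: [-0.1, 0.1, -1.2]
grip_width: 0.0299
finger_force: 0.0
time: 5.6
eef_pos: [0.4609, 0.0602, 0.1154]
ee_rot: [0.0, 0.053, 0.999, 0.0]
wrist_force: [-0.6, 0.1, -0.9]
grip_width: 0.0298
finger_force: 0.0
```

View pics/c3.png

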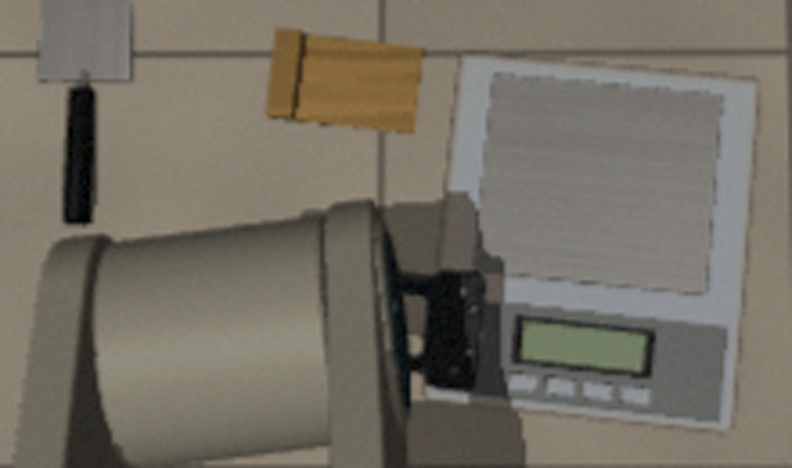

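View pics/c4.png

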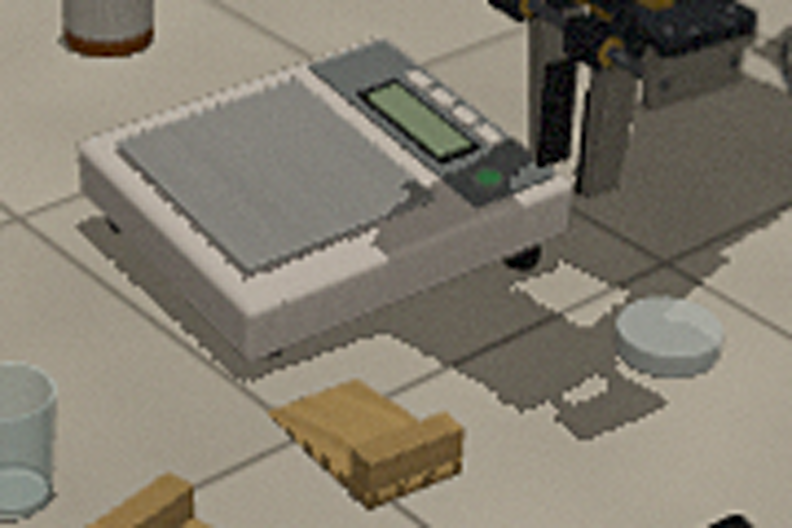

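The wedge now lies parallel to the balance's side. In the top crop its thin end is at (418,90) and its heel at (271,72). The balance hasn't moved.

Run:
```python
from h import *
T=lambda a,b,p:("top",195+a/3.6,215+b/3.6,p)
w=[T(422,48,(50,30,1)),T(413,132,(50,-30,1)),T(275,28,(-50,30,30)),T(266,117,(-50,-30,30)),T(306,32,(-32,30,30)),T(296,120,(-32,-30,30))]
x,e=fit(w,[.6,.06,-1.67]); print(x,e.tolist())
b=np.array([.49765,-.1075]); yb=-.104
R=Ro.from_euler('z',yb).as_matrix()[:2,:2]; print("in balance",R.T@(x[:2]-b)*1e3,"dyaw",x[2]-yb+np.pi/2)
h=lambda X,Y:b+R@np.array([X,Y])/1e3
# behind heel
yy=(R.T@(x[:2]-b))[1]*1e3
print(h(92,yy+50+40),"start; end:",h(92,118+10))
delta(*h(92,yy+90),.06,yb); delta(*h(92,128),.01,yb)
print(state()["joint_pos"])
```

```text
[ 0.60808879  0.05989732 -1.66466504] [[0.5, -0.1], [0.7, 0.3], [0.2, 0.3], [0.1, -0.1], [-1.1, -0.1], [-0.9, -0.3]]
in balance [ 92.46411955 177.95778915] dyaw 0.010131283760872245
[0.61697031 0.14945922] start; end: [0.60244093 0.01025764]
t 5.7 tcp [0.4627 0.0608 0.1146] tooly 1.464 tiltz [ 1.e-03  3.e-04 -1.e+00] j6 -1.3372089961171614 F [ 0.73 -0.05  0.63]
shift [-143.9  104.5   54.8] turn 1.568
t 5.7 tcp [0.4627 0.0608 0.1146] tooly 1.464 tiltz [ 1.e-03  3.e-04 -1.e+00] j6 -1.3372089961171614 F [ 0.73 -0.05  0.63]
shift [-144.2  -35.5  104.8] turn 1.568
[ 1.27351183e-01  2.40472046e-01  2.05573822e+00  1.65320509e-04
  8.44335426e-01 -1.33720900e+00]
```

```bash
python3 -m inch '{"xyz":[[-10,8,0],[-30,22,0],[-50,38,0],[-70,54,0],[-90,68,0],[-110,82,0],[-130,96,0],[-142,104,0],[-144,104,0],[-144,104,0],[-144,104,15],[-144,104,35],[-144,104,60],[-144,104,85],[-144,104,100],[-144,104,104],[-144,104,104],[-144,104,104]],"rot":[[0,0,0.12],[0,0,0.28],[0,0,0.44],[0,0,0.6],[0,0,0.76],[0,0,0.92],[0,0,1.08],[0,0,1.24],[0,0,1.4],[0,0,1.5],[0,0,1.568],[0,0,1.568],[0,0,1.568],[0,0,1.568],[0,0,1.568],[0,0,1.568],[0,0,1.568],[0,0,1.568]]}' 20; python3 -c "
from h import *
delta(.617,.1495,.01,-.104);delta(.60244,.01026,.01,-.104)"
```

```text
time: 7.95
eef_pos: [0.6173, 0.1491, 0.0115]
ee_rot: [0.0, 0.743, 0.67, 0.001]
wrist_force: [-0.1, -0.3, -0.3]
grip_width: 0.02
finger_force: 0.0
t 7.95 tcp [0.6173 0.1491 0.0115] tooly -0.103 tiltz [ 1.4e-03  3.0e-04 -1.0e+00] j6 0.3374295676704647 F [-0.05 -0.25 -0.27]
shift [ 0.4 -0.4  1.5] turn 0.001
t 7.95 tcp [0.6173 0.1491 0.0115] tooly -0.103 tiltz [ 1.4e-03  3.0e-04 -1.0e+00] j6 0.3374295676704647 F [-0.05 -0.25 -0.27]
shift [-139.6   -0.6    1.4] turn 0.001
```

```bash
python3 -m inch '{"xyz":[[-10,0,0],[-22,0,0],[-28,0,0],[-32,0,0],[-37,0,0],[-42,0,0],[-47,0,0],[-52,0,0],[-57,0,0],[-62,0,0],[-67,0,0],[-71,0,0],[-75,0,0],[-79,0,0],[-83,0,0],[-87,0,0],[-91,0,0],[-95,0,0],[-98,0,0],[-100,0,0]],"rot":[[0,0,0],[0,0,0],[0,0,0],[0,0,0],[0,0,0],[0,0,0],[0,0,0],[0,0,0],[0,0,0],[0,0,0],[0,0,0],[0,0,0],[0,0,0],[0,0,0],[0,0,0],[0,0,0],[0,0,0],[0,0,0],[0,0,0],[0,0,0]]}'
python3 -m inch '{"xyz":[[-3,0,0],[-6,0,0],[-9,0,0],[-12,0,0],[-15,0,0],[-18,0,0],[-21,0,0],[-24,0,0],[-26,0,0],[-28,0,0],[-30,0,0],[-32,0,0],[-33,0,0],[-34,0,0],[-34,0,0]],"rot":[[0,0,0],[0,0,0],[0,0,0],[0,0,0],[0,0,0],[0,0,0],[0,0,0],[0,0,0],[0,0,0],[0,0,0],[0,0,0],[0,0,0],[0,0,0],[0,0,0],[0,0,0]]}'
python3 -c "
from h import *
delta(.60244,.01026,.01,-.104)
im=save('scene','scene2.png'); cv2.imwrite('pics/c5.png',cv2.resize(im[175:295,260:440],(792,528),interpolation=cv2.INTER_CUBIC))"
```

```text
time: 10.45
eef_pos: [0.6063, 0.0492, 0.0106]
ee_rot: [-0.0, 0.743, 0.67, -0.0]
wrist_force: [0.3, 3.9, 1.6]
grip_width: 0.0202
finger_force: 1.7
time: 12.32
eef_pos: [0.6028, 0.0155, 0.0106]
ee_rot: [0.0, 0.743, 0.67, -0.0]
wrist_force: [0.1, 2.5, 1.0]
grip_width: 0.0199
finger_force: 1.0
t 12.325 tcp [0.6028 0.0155 0.0106] tooly -0.103 tiltz [-0.e+00 -2.e-04 -1.e+00] j6 0.12647058509767972 F [0.12 2.49 1.02]
shift [-5.2  0.1  0.6] turn 0.001
```

View pics/c5.png

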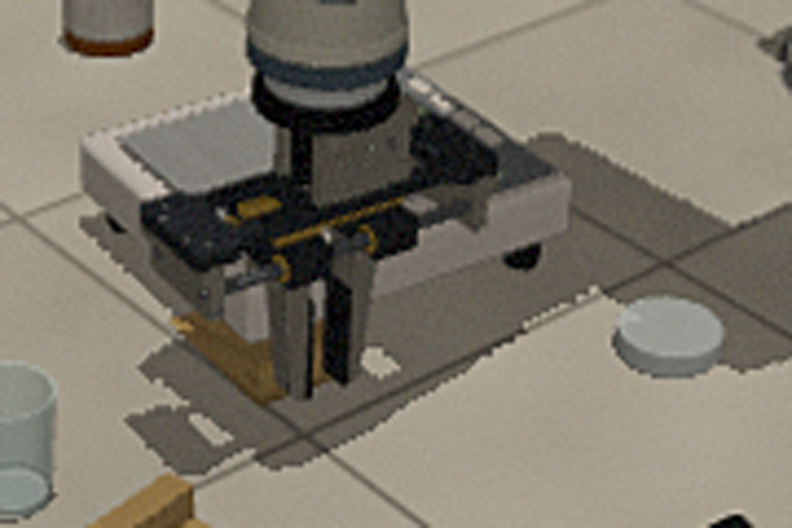

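The wedge is under the corner at crop (250,370) and the hand is still behind the heel. A few millimetres remain, so I'll finish gently and watch the force.

```bash
python3 -m inch '{"xyz":[[-1,0,0],[-2,0,0],[-2.5,0,0],[-2.5,0,0]],"rot":[[0,0,0],[0,0,0],[0,0,0],[0,0,0]]}'
python3 -m inch '{"xyz":[[-1,0,0],[-1,0,0],[-1,0,0]],"rot":[[0,0,0],[0,0,0],[0,0,0]]}'
```

```text
time: 12.88
eef_pos: [0.6026, 0.0131, 0.0106]
ee_rot: [0.0, 0.743, 0.67, -0.0]
wrist_force: [0.7, 2.8, 1.3]
grip_width: 0.0201
finger_force: 1.3
time: 13.25
eef_pos: [0.6025, 0.0121, 0.0106]
ee_rot: [0.0, 0.743, 0.67, -0.0]
wrist_force: [-0.0, 2.6, 0.8]
grip_width: 0.0198
finger_force: 1.0
```

```bash
python3 -m inch '{"xyz":[[5,0,0],[20,0,0],[40,0,0],[60,0,-10],[80,0,-40],[95,30,-80],[100,80,-120],[100,130,-150],[100,180,-170],[100,220,-180],[100,250,-180],[100,250,-180],[100,250,-180]],"rot":[[0,0,0],[0,0,0],[0,0,0],[0,0,0],[0,0,0],[0,0,0],[0,0,0],[0,0,0],[0,0,0],[0,0,0],[0,0,0],[0,0,0],[0,0,0]]}'
python3 -c "
from h import *
im=save('top','top3.png');a=cv2.resize(im[215:345,195:415],(528,312),interpolation=cv2.INTER_CUBIC)
im=save('scene','scene3.png');b=cv2.resize(im[175:295,260:440],(420,280),interpolation=cv2.INTER_CUBIC)
c=np.zeros((600,540,3),np.uint8);c[:312,:528]=a;c[315:595,:420]=b;cv2.imwrite('pics/c6.png',c)"
```

```text
time: 14.88
eef_pos: [0.8606, 0.0871, 0.1904]
ee_rot: [-0.0, 0.742, 0.67, -0.0]
wrist_force: [0.3, 0.3, 0.8]
grip_width: 0.0204
finger_force: 0.0
```

View pics/c6.png

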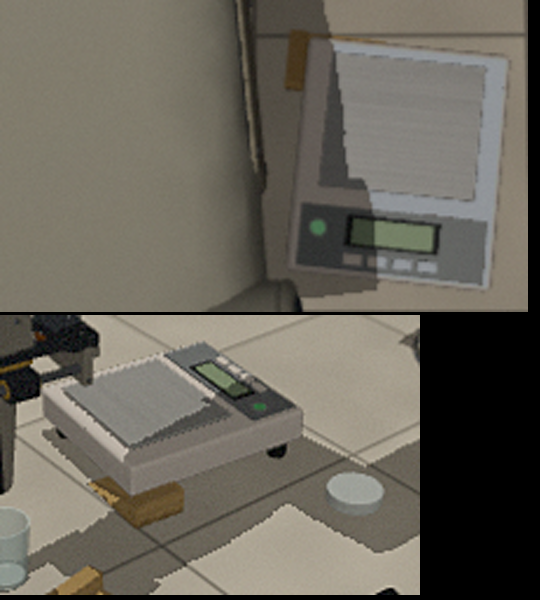

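The wedge's heel now sits against the case, at about (297,62) in the top panel, and the hand is clear. I'll measure the tilt from a larger scene crop.

```bash
python3 -c "
from h import *
a=cv2.imread('pics/scene3.png')[175:295,260:440];cv2.imwrite('pics/c7.png',cv2.resize(a,(792,528),interpolation=cv2.INTER_CUBIC))"
```

```text
(no output)
```

View pics/c7.png

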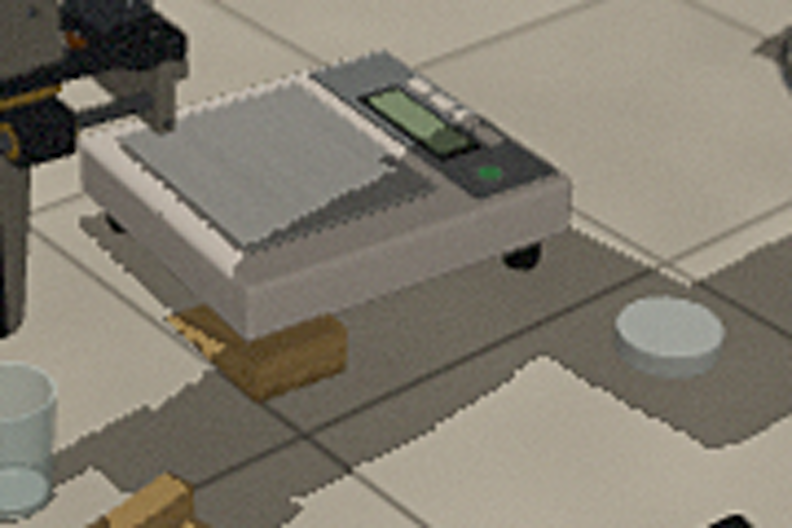

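Run:
```python
from h import *
S=lambda a,b,p:("scene",260+a/4.4,175+b/4.4,p)
T=lambda a,b,p:("top",195+a/2.4,215+b/2.4,p)
bb=lambda l:[S(247,l[0],(115,100,62)),S(572,183 if l[0]>300 else 181,(-115,100,62)),S(80,148,(115,-100,62)),S(383,l[1],(-115,-100,62))]
for l in((318,40),(293,52)):
  for t in(0,.03,.06,.09):
    x,e=fit(bb(l),[.5,-.1,-.1],t); print(l,t,x.round(4),abs(e).mean().round(2))
w=[S(262,400,(-50,30,0)),S(345,362,(-50,-30,0)),S(345,322,(-50,-30,30)),T(291,30,(-50,30,30)),T(286,89,(-50,-30,30))]
x,e=fit(w,[.6,-.05,-1.67]); print(x,e.tolist())
b=np.array([.49765,-.1075]);R=Ro.from_euler('z',-.104).as_matrix()[:2,:2];print(R.T@(x[:2]-b)*1e3,x[2]+.104+np.pi/2)
```

```text
(318, 40) 0 [ 0.5047 -0.0989 -0.0966] 1.55
(318, 40) 0.03 [ 0.5035 -0.1001 -0.0964] 1.16
(318, 40) 0.06 [ 0.5023 -0.1011 -0.0973] 0.78
(318, 40) 0.09 [ 0.4998 -0.1038 -0.1   ] 0.84
(293, 52) 0 [ 0.5015 -0.1027 -0.1018] 0.82
(293, 52) 0.03 [ 0.4995 -0.1047 -0.1031] 1.14
(293, 52) 0.06 [ 0.498  -0.1062 -0.103 ] 1.51
(293, 52) 0.09 [ 0.4965 -0.1076 -0.1029] 1.88
[ 0.59653831 -0.04977095 -1.63131895] [[-1.2, 0.3], [-0.3, 1.0], [0.1, 0.1], [-0.4, 0.8], [0.2, 0.7]]
[92.3610024  67.68299224] 0.043477375119937545
```

The balance fits as level, and the foot stands at about wedge x = -14 mm, the middle of the flat. The hand is clear, so I'm handing in.

```bash
python3 -c "
from rig import *
print(job_done())"
```

```text
the job is handed in; nothing more can be done
None
```

I pushed the wedge under the short foot up to its heel and handed the job in: in the last pictures the balance fits as level and unmoved, with the foot about mid-flat (wedge x ≈ -14 mm) and the hand clear.

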